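Clamp a book spine-up in the repair press and lock it with the lever bolt

TASK

The loose spine of the book is to be glued, so clamp the book in the press: stand it spine up on the press bed between the two wooden jaws, roughly centred along them, and slide the moving jaw up until it holds the book flush against the fixed jaw. Then screw the lever bolt clockwise until it is snug down on the slide, only then fold its lever fully down flat to lock it, and leave the glue stick, the tape roll and the mouse where they are.

Things in the scene. Friction and masses are not known exactly. Their poses are not given: they have to be found in the camera images.
- press: Small fixed book press: grey bed 180 (x) by 210 mm (y), top 12 mm above the desk. Origin: centre of the bed's underside; z up. A fixed wooden jaw stands at the -y end: 170 mm long in x, from y = -105 to -87 mm, top 80 mm above the desk. The moving jaw (same length, 16 mm thick, top 80 mm up) faces it on a slide along y; clear bed between them.
- jaw (a joint): Travel of the moving jaw, m: 0 = wide open, grows as it slides to the press's -y. Gap between the jaws = 0.070 minus this, so the 36 mm book is flush at 0.034. Starts at 0 to 0.012. Stiff: 6 N to move, a few N more with the book; stays where left; hard stop 0.055.
- jaw_face (a point): Middle of the moving jaw's front (book-side) face, 47 mm above the desk; moves with the jaw. Axes as the press: x along the jaw, +y away from the book. The jaw's wooden back, 16 mm behind it, is where to push; beyond 60 mm either way from the middle it stands free down to the bed.
- bolt_seat (a point): Top of the moving jaw's aluminium slide, on the vertical axis of the lever bolt: 36 mm above the desk, 60 mm behind (+y of) the jaw's front face; moves with the jaw. Axes as the press.
- bolt (a joint): Turn of the lever bolt, rad, grows clockwise from above. 2.6 = snug: a hard stop, the steel collar (30 mm across) sits on the slide; at 0 it stands 6 mm above it and sinks evenly with the turn. Starts at 0.2 to 0.9: needs more than one grasp. Friction 0.12 N m, stays where left. Turn it by its upright lever, like a wing.
- lever (a joint): Fold of the lever on the bolt's head, rad: 0 = straight up on the bolt's axis, 1.571 = folded flat (hard stop), closed. Starts at 0 to 0.12. Friction 0.1 N m, stays where left. Pivot: a horizontal pin on the bolt's axis, 14 mm above the collar's underside (50 mm above the desk when snug).
- lever_tip (a point): Middle of the lever's free end, 72 mm from the pivot. Black paddle, 26 mm wide (y, along the pin) and 12 mm thick (x) from 18 mm to the tip. z runs from pivot to tip; it folds to its -x side. It turns with the bolt: with the bolt snug and the lever up its axes equal the press's; at bolt value b they are turned 2.6 - b anticlockwise from above.
- book: Thick paperback, dark cover, 161 mm long, 36 thick, 115 high, 0.3 to 0.55 kg, standing spine up on the desk to the right of the press. Own x along its length, y up (to the spine), z level through its thickness. Origin on a cover at mid length, 56 mm above the standing edge, 18 mm from the mid-plane.
- book_foot (a point): Middle of the edge the book stands on (mid length, mid thickness), axes as the book's. Its height is 0 on the desk, 12 mm on the press bed.
- book_top (a point): Middle of the book's upper edge, the spine (mid length, mid thickness), 115 mm above book_foot; axes as the book's.
- glue_stick: Glue stick standing behind the work, 23 mm across, 70 mm tall; origin at the centre of its underside. Bystander.
- tape_roll: Roll of tape lying flat behind the work, 96 mm across, 48 mm high; origin at the centre of its underside. Bystander.
- mouse: Computer mouse, 104 x 62 x 35 mm, to the left of the press; origin at the centre of its underside. Bystander.

How it is judged:
By the outcome, as a careful person would: the job done as asked, in the order asked, and still so for the second after the job is handed in, with the robot touching nothing.
It also fails if it takes over 72 s, if anything falls off the work surface, if the arm or the gripper's body presses on something with over 40 N, if the wrist force passes 120 N, or if a joint passes its speed limit or range.

ROBOT

A 6-joint arm with a two-finger parallel gripper is mounted at the origin on a cart in front of the work surface, level with it; the furniture and walls round the work are solid. World frame = base frame: x ahead of the robot, y to its left, z up, the work surface at z = 0. Lengths are in m, angles in rad, forces in N, time in s.
With the tool pointing down it reaches from about 0.25 to 0.725 m from the base axis. Payload 4 kg.
Tool frame: the origin (TCP) lies between the finger pads; the fingertips stand 8 mm ahead of it and the grasp point (between the pads) lies 11 mm behind it (bot.tip_reach is the distance from the TCP to the fingertips, in m); z points along the fingers, y is the line along which they close (so a half turn about z gives the same grasp; the last joint's range is limited). The gripper opens to 85 mm and grips with 20 to 120 N. Pads are 22 mm wide; open, the fingers measure 114 mm over their backs; the gripper's body (76 mm by 85 mm) begins 54 mm behind the grasp point. The pads swing forward as they close: fully open they stand 13 mm farther back than shut.
Start: joints at [1.311, 0.241, 0.005, 1.335, 0, 1.571], TCP at [0.128, 0.483, 0.239] pointing down, gripper open.
Joint ranges: [-2.72, 2.72], [-1.05, 1.87], [-1.09, 1.28], [-1.99, 2.15], [-1.42, 1.44], [-3.14, 3.14]. Speed limits (rad/s): [2.79, 2.79, 3.14, 3.14, 3.14, 3.14].

INTERFACE

Orientations are given as a unit quaternion [x, y, z, w].
In Python, from workcell import bot gives the robot as it stands.
- The arm moves only by the tool move_arm, never from a script. Its argument "deltas" is a list of rows, each a list of 7 numbers: the opening, from 0 (shut) to 1 (fully open), then the shift along the tool's x, y, z in mm, then the turn, a rotation vector about the tool's x, y, z in degrees. In form: [[gripper, tx, ty, tz, ax, ay, az], ...]. A call has 1 to 10 rows; each row shifts and turns the commanded pose from where the row before left it, along the tool's axes as they then stand; what a row does not reach is not made up. A row lasts 1/12 s, in which the tool goes at most 41.7 mm and 7.16 degrees, less where a joint would pass 70% of its speed; a pose out of reach is approached as far as the arm can. A call is refused whole if a number of a shift passes 41.7 or a number of a turn 7.16, either way. A call with a gripper value outside its range is refused whole. The fingers move at their own pace and stop on an object; the grip force is fixed at half the most. Time passes only in rows, so rows that do not move let the fingers close. It gives the time, the measured TCP pose, the force, the opening and the grip force at its end, in the units of the state.
- bot.get_obs(): the state, without advancing time (a new reading comes with each control period).
- bot.camera(name): name is "scene" or "side" or "wrist"; returns the picture (384x512x3 uint8, blue, green, red); there is no depth.
- bot.calibration(name): a dict with "K" (3x3 intrinsics, pixels), "position" and "orientation" of the camera in the world. Camera axes: x right, y down, z forward; pixel columns grow to the right and rows downward; lengths in m; the calibration is good to about 2 mm. A picture is of the moment at which its call begins: read the wrist's pose just before it. calibration takes no time and is no camera call; for the wrist camera it gives the pose at the moment of the call.
- bot.job_done(): hands the job in; it is judged then, once.
Trained networks look in the newest picture that a camera, given by its name, has taken for a name from the list of things; names that differ only in an ending like _2 or _b are one class to them, and where a whole thing is asked for, a point or a joint stands for the part that bears it (a point fixed in the world has none). Each returns a list of dicts, best first, with "conf" (0 to 1); they miss things now and then, are a little off and sometimes report something else, mostly with a low value. They report only what shows in the picture. A call takes as long as a camera call.
- bot.outline_of(query, camera): "pixels" (384x512 bool, what is visible of it) and "rect" ([left, top, width, height] in pixels, round what is visible of it).
The state is a dict: "clock": time; "joint_pos": joint angles; "joint_vel": joint speeds; "tau": joint torques, N m; "eef_pos": TCP position; "tool_rot": TCP orientation; "ft_force": force on the tool from outside, world axes, zero at the start; "ft_torque": the same for the moment, N m; "grip_width": finger opening in m; "grasp_force": force on a finger pad.
Only numpy, scipy, OpenCV 4.12 (cv2) and the standard library are available. Lean on these libraries where they do the work, as an engineer would, in place of code of your own. Each camera call takes 0.05 s, during which the arm holds its last target. There are 200 camera calls.

## Working session

There is one attempt and no reset: what is moved stays moved. The work goes in short steps, Python scripts to look and compute and a tool call to move; the robot and the scene stay as the last step left them, time stands still between calls to the robot, and variables do not carry over. Pictures are saved under pics/ and viewed, at most 10 in all, crops included, and the job is handed in when it is done.

Besides the shell and the picture viewer there is one more tool, called after "Call:" as name(argument=value, ...) on one line, values as JSON. move_arm: Moves the arm, as the interface text tells. Its arguments: {"type":"object","properties":{"deltas":{"type":"array","items":{"type":"array","items":{"type":"number"}}}},"required":["deltas"]}

```bash
ls; mkdir -p pics; python3 - <<'E'
from workcell import bot
import cv2,numpy as np
o=bot.get_obs();print(o['clock'],o['eef_pos'],o['tool_rot'],o['grip_width'])
ims=[]
for n in ["scene","side"]:
    im=bot.camera(n);cv2.imwrite(f'pics/{n}0.png',im);ims.append(im)
    c=bot.calibration(n);print(n,np.round(c['K'],1).tolist(),c['position'],c['orientation'])
    for q in ["press","jaw","lever","book","glue_stick","tape_roll","mouse"]:
        r=bot.outline_of(q,n);print(q,[(round(d['conf'],2),d['rect']) for d in r[:2]])
        if r: np.save(f'm_{n}_{q}.npy',r[0]['pixels'])
cv2.imwrite('pics/a.png',ims[0]);cv2.imwrite('pics/b.png',ims[1])
E
```

```text
pics
0.0 [0.1283129  0.48261958 0.2384198 ] [ 1.29562304e-01  9.91570746e-01 -1.02373594e-03 -1.29381675e-04] 0.08547070831958699
scene [[402.6, 0.0, 255.7], [0.0, 402.6, 193.1], [0.0, 0.0, 1.0]] [ 0.21403499 -0.5447963   0.92589012] [ 0.89172034 -0.21893666  0.09917426 -0.3834919 ]
press [(0.6, [191.5, 186.3, 70.5, 65.3])]
jaw [(0.82, [197.6, 186.8, 52.7, 44.1])]
lever [(0.47, [219.1, 182.7, 9.7, 25.2])]
book [(0.87, [256.6, 241.3, 62.1, 52.5])]
glue_stick [(0.64, [328.3, 223.2, 11.0, 21.6])]
tape_roll [(0.85, [292.2, 201.2, 28.9, 35.7])]
mouse [(0.67, [160.4, 183.9, 29.9, 13.3])]
side [[467.3, 0.0, 259.9], [0.0, 467.3, 190.8], [0.0, 0.0, 1.0]] [0.46550238 1.28279222 0.6843321 ] [-0.06525766  0.85165644 -0.51924572  0.02840117]
press [(0.64, [241.8, 190.8, 85.8, 76.0])]
jaw [(0.88, [257.1, 202.1, 61.7, 49.2])]
lever []
book [(0.7, [246.3, 158.2, 57.5, 36.2]), (0.58, [275.5, 204.5, 12.3, 27.7])]
glue_stick [(0.53, [204.5, 176.6, 8.0, 12.4])]
tape_roll [(0.72, [196.6, 192.6, 21.1, 25.4]), (0.26, [274.7, 205.0, 15.9, 28.0])]
mouse [(0.69, [290.3, 278.9, 48.0, 26.1])]
```

View pics/scene0.png

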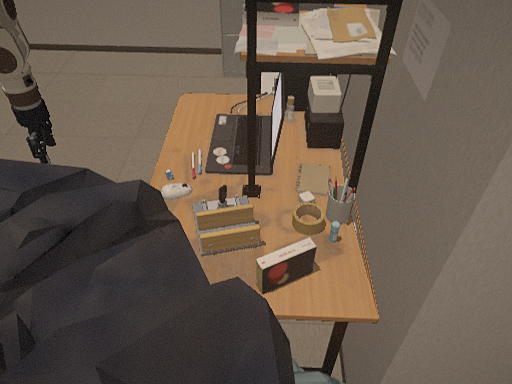

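View pics/side0.png

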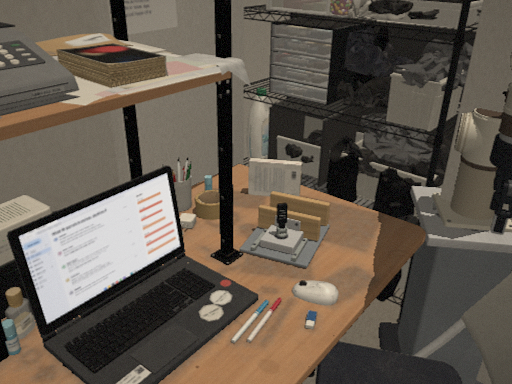

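The scene view shows the press at about (228,222), with its lever at (223,195). The book stands at (286,266), its spine up along (258,262)–(314,243). A shelf post is at (252,190), behind the press.

```bash
cat > h.py <<'E'
from workcell import bot
import cv2,numpy as np
from scipy.spatial.transform import Rotation as R
def save(n):
    import pickle
    c=bot.calibration(n); im=bot.camera(n); return im,c
def bp(c,px,z):
    px=np.atleast_2d(np.array(px,float));K=c['K']
    d=np.c_[(px[:,0]-K[0,2])/K[0,0],(px[:,1]-K[1,2])/K[1,1],np.ones(len(px))]
    d=R.from_quat(c['orientation']).apply(d);p=np.array(c['position'])
    return p+d*((z-p[2])/d[:,2])[:,None]
def pj(c,P):
    P=np.atleast_2d(P);q=R.from_quat(c['orientation']).inv().apply(P-np.array(c['position']))
    K=c['K'];return np.c_[q[:,0]/q[:,2]*K[0,0]+K[0,2],q[:,1]/q[:,2]*K[1,1]+K[1,2]]
def tri(c1,a,c2,b):
    A=[];B=[]
    for c,x in((c1,a),(c2,b)):
        p=np.array(c['position']);d=bp(c,x,0)[0]-p;d/=np.linalg.norm(d);M=np.eye(3)-np.outer(d,d);A.append(M);B.append(M@p)
    return np.linalg.solve(sum(A),sum(B))
E
python3 - <<'E'
from h import *
s=bot.calibration('scene');d=bot.calibration('side')
print('spine',bp(s,[(256.6,262),(311,241),(318,244),(263,268)],.115).round(3).tolist())
print('lever tip',tri(s,(224,184),d,(282,205)).round(3))
print('fixed jaw top front', bp(s,[(200,232),(258,225),(262,237)],.08).round(3).tolist())
print('mov jaw top', bp(s,[(196,211),(252,205)],.08).round(3).tolist())
print('post',bp(s,[(252,192)],0).round(3), 'mouse',bp(s,[(176,190)],.02).round(3),'tape',bp(s,[(308,217)],.04).round(3),'glue',bp(s,[(334,240)],.0).round(3))
print('shelf',tri(s,(252,70),d,(225,75)).round(3))
im=cv2.imread('pics/scene0.png')[165:300,175:345];cv2.imwrite('pics/c1.png',cv2.resize(im,None,fx=4.4,fy=4.4,interpolation=cv2.INTER_CUBIC))
E
```

```text
spine [[0.507, -0.01, 0.115], [0.665, -0.015, 0.115], [0.675, -0.032, 0.115], [0.513, -0.033, 0.115]]
lever tip [0.546 0.277 0.127]
fixed jaw top front [[0.428, 0.176, 0.08], [0.584, 0.125, 0.08], [0.573, 0.081, 0.08]]
mov jaw top [[0.449, 0.257, 0.08], [0.605, 0.204, 0.08]]
post [[0.671 0.33  0.   ]] mouse [[0.443 0.434 0.02 ]] tape [[0.751 0.116 0.04 ]] glue [[0.792 0.031 0.   ]]
shelf [0.668 0.321 0.446]
```

View pics/c1.png

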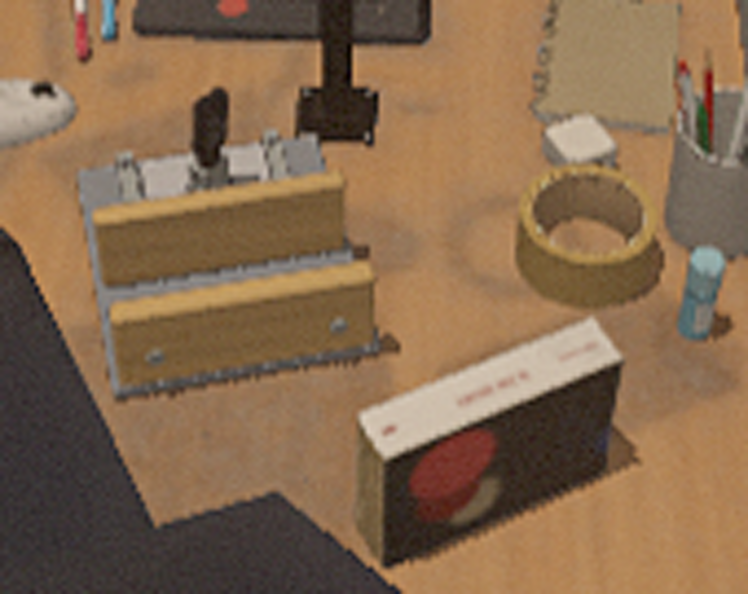

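The crop gives usable corners for the spine, the fixed jaw and the bed. Next I fit their poses.

```bash
python3 - <<'E'
from h import *
s=bot.calibration('scene')
f=lambda l,z:bp(s,np.array(l)/4.4+[175,165],z)
b=f([(358,413),(593,320),(621,358),(384,458)],.115)
print(b.round(3).tolist(),b.mean(0).round(3)); v=(b[1]-b[0]+b[2]-b[3]);print('len',np.linalg.norm(v)/2,'yaw',np.degrees(np.arctan2(v[1],v[0])))
p=f([(118,395),(382,345),(320,137),(80,172)],.012);print(p.round(3).tolist(),p.mean(0).round(3))
v=(p[1]-p[0]+p[2]-p[3]);print('len',np.linalg.norm(v)/2,'yaw',np.degrees(np.arctan2(v[1],v[0])))
j=f([(95,218),(342,180),(110,310),(370,270)],.08);print(j.round(3).tolist())
E
```

```text
[[0.511, -0.001, 0.115], [0.668, -0.005, 0.115], [0.667, -0.036, 0.115], [0.509, -0.035, 0.115]] [ 0.589 -0.019  0.115]
len 0.1571455865956912 yaw -0.9346706642675463
[[0.418, 0.152, 0.012], [0.589, 0.11, 0.012], [0.643, 0.307, 0.012], [0.471, 0.354, 0.012]] [0.53  0.231 0.012]
len 0.17742956864543502 yaw -14.560972012724912
[[0.445, 0.243, 0.08], [0.605, 0.2, 0.08], [0.424, 0.165, 0.08], [0.584, 0.12, 0.08]]
```

Call:
move_arm(deltas=[[1,-34,-21.5,0,0,0,0],[1,-34,-21.5,0,0,0,0],[1,-34,-21.5,0,0,0,0],[1,-34,-21.5,0,0,0,0],[1,-34,-21.5,0,0,0,0],[1,-34,-21.5,0,0,0,0],[1,-34,-21.5,0,0,0,0],[1,-34,-21.5,0,0,0,0],[1,-34,-21.5,0,0,0,0],[1,-34,-21.5,0,0,0,0]])

```text
clock: 1.63
eef_pos: [0.4029, 0.1864, 0.2396]
tool_rot: [0.13, 0.992, 0.0, 0.0]
ft_force: [0.3, 1.2, 1.0]
grip_width: 0.0857
grasp_force: 0.0
```

```bash
python3 - <<'E'
from h import *
c=bot.calibration('wrist');im=bot.camera('wrist');cv2.imwrite('pics/w1.png',im)
import pickle;pickle.dump(c,open('w1.pkl','wb'));o=bot.get_obs();print(o['joint_pos'].round(3),c['position'],bot.tip_reach)
E
```

```text
[ 0.422  0.132 -0.129  1.307 -0.006  0.69 ] [0.33677729 0.20385031 0.37379234] 0.008
```

View pics/w1.png

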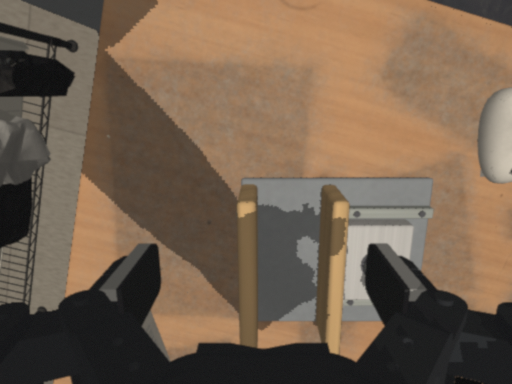

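The wrist view shows the near end of the bed from (245,179) to (432,178). The jaws' near ends are at (248,190) and (335,190).

```bash
python3 - <<'E'
from h import *
import pickle
c=pickle.load(open('w1.pkl','rb'))
b=bp(c,[(244.5,178.5),(432.5,178.5),(418,321)],.012);print(b.round(4).tolist())
v=b[1]-b[0];a=np.arctan2(v[1],v[0])-np.pi/2;print(np.linalg.norm(v),np.degrees(a))
ex=np.array([np.cos(a),np.sin(a)]);ey=np.array([-ex[1],ex[0]])
o=(b[0]+b[1])[:2]/2+.09*ex;print('press',o)
j=bp(c,[(238,216),(257,216),(329,216),(348,216)],.08)[:,:2]-o
print((j@ey).round(4),(j@ex).round(3))
for n,P in dict(fix=(0,-.087),gapc=(0,-.069),seatflush=(0,.009)).items(): print(n,o+P[0]*ex+P[1]*ey)
E
```

```text
[[0.415, 0.163, 0.012], [0.4672, 0.3593, 0.012], [0.6411, 0.319, 0.012]]
0.203202213341449 -14.902589484991546
press [0.52807562 0.23800315]
[-0.1043 -0.0871 -0.022  -0.0048] [-0.071 -0.071 -0.071 -0.071]
fix [0.50570127 0.15392944]
gapc [0.51033044 0.171324  ]
seatflush [0.53039021 0.24670043]
```

Call:
move_arm(deltas=[[1,-33,-22,0,0,0,-2],[1,-33,-22,0,0,0,-2],[1,-33,-22,0,0,0,-2],[1,-33,-22,0,0,0,-2]])

```text
clock: 2.02
eef_pos: [0.5136, 0.0734, 0.2395]
tool_rot: [0.059, 0.998, 0.0, 0.0]
ft_force: [1.1, 0.9, 0.3]
grip_width: 0.0855
grasp_force: 0.0
```

```bash
python3 - <<'E'
from h import *
c=bot.calibration('wrist');im=bot.camera('wrist');cv2.imwrite('pics/w2.png',im)
import pickle;pickle.dump(c,open('w2.pkl','wb'));o=bot.get_obs();print(o['joint_pos'].round(3),c['position'],o['tool_rot'])
for q in ['book','book_top']:
  r=bot.outline_of(q,'wrist');print([(d['conf'],d['rect']) for d in r])
E
```

```text
[ 0.134  0.284  0.062  1.344 -0.004  0.258] [0.4457951  0.08165943 0.37371831] [ 0.06152414  0.99810074 -0.00175857  0.00256938]
[(0.68, [131.3, 162.0, 90.3, 200.5])]
[(0.82, [131.7, 163.0, 87.9, 197.9])]
```

View pics/w2.png

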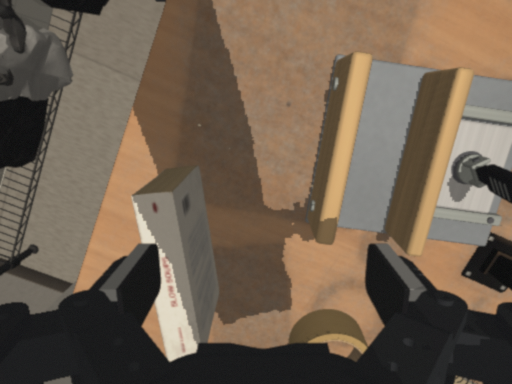

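```bash
python3 - <<'E'
from h import *
import pickle
c=pickle.load(open('w2.pkl','rb'));print(c['K'][0])
s=(bp(bot.calibration('scene'),np.array([(358,413),(593,320),(621,358),(384,458)])/4.4+[175,165],.115))
print(pj(c,s).round(0).tolist()); s[:,2]=0; print(pj(c,s).round(0).tolist())
im=cv2.imread('pics/w2.png')[150:370,110:240];im=cv2.convertScaleAbs(im,alpha=1.3)
cv2.imwrite('pics/w2c.png',cv2.resize(im,None,fx=2.7,fy=2.7,interpolation=cv2.INTER_CUBIC))
E
```

```text
[343.91897209   0.         262.58312908]
[[168.0, 195.0], [197.0, 361.0], [162.0, 363.0], [125.0, 198.0]]
[[195.0, 166.0], [214.0, 291.0], [188.0, 293.0], [165.0, 168.0]]
```

View pics/w2c.png

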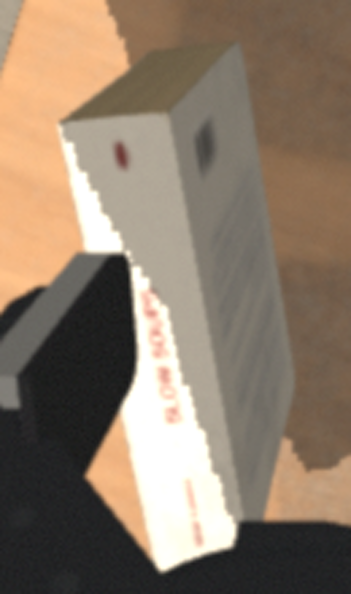

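```bash
python3 - <<'E'
from h import *
import pickle
c=pickle.load(open('w2.pkl','rb'))
b=bp(c,np.array([(60,122),(168,112),(163,572)])/2.7+[110,150],.115);print(b.round(4).tolist())
v=b[2]-b[0];print(np.linalg.norm(v),np.linalg.norm(b[1]-b[0]),'yaw',np.degrees(np.arctan2(v[1],v[0])))
ctr=(b[1]+b[2])/2;print('centre',ctr)
o=bot.get_obs();Rt=R.from_quat(o['tool_rot']);print(o['eef_pos'],'yaw tool y',np.degrees(np.arctan2(*Rt.as_matrix()[[1,0],1])))
print('delta tool mm',Rt.inv().apply(ctr-o['eef_pos'])*1000)
E
```

```text
[[0.5081, -0.0286, 0.115], [0.5088, 0.0031, 0.115], [0.666, -0.0286, 0.115]]
0.15793045836868452 0.03167646795272952 yaw 0.007381555934199369
centre [ 0.58740453 -0.01274184  0.115     ]
[0.51409591 0.07310783 0.23859298] yaw tool y 82.8478316929411
delta tool mm [-83.50214731 -76.04348493 123.5488723 ]
```

Call:
move_arm(deltas=[[1,-28,-25.5,0,0,0,0],[1,-28,-25.5,0,0,0,0],[1,-28,-25.5,0,0,0,0],[1,0,0,20,0,0,-7],[1,0,0,40,0,0,0],[1,0,0,40,0,0,0],[1,0,0,34,0,0,0],[1,0,0,19,0,0,0],[1,0,0,0,0,0,0]])

```text
clock: 2.92
eef_pos: [0.5819, -0.0095, 0.081]
tool_rot: [-0.002, 1.0, 0.0, -0.006]
ft_force: [-0.3, 0.3, -0.3]
grip_width: 0.0854
grasp_force: 0.0
```

```bash
python3 - <<'E'
from h import *
s=bot.camera('scene')[200:320,220:350]
cv2.imwrite('pics/s2.png',cv2.resize(s,None,fx=4.5,fy=4.5,interpolation=cv2.INTER_CUBIC))
E
```

```text
(no output)
```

View pics/s2.png

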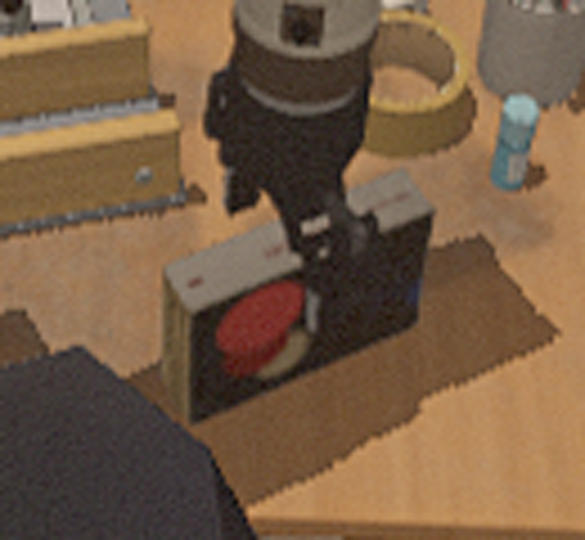

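The gripper straddles the book, so I close it and lift.

Call:
move_arm(deltas=[[0,-5,-4,0,0,0,0],[0,0,0,0,0,0,0],[0,0,0,0,0,0,0],[0,0,0,0,0,0,0],[0,0,0,0,0,0,0],[0,0,0,0,0,0,0],[0,0,0,0,0,0,0]])

```text
clock: 3.55
eef_pos: [0.5935, -0.0155, 0.0884]
tool_rot: [-0.001, 1.0, -0.0, 0.002]
ft_force: [-0.7, -1.3, 6.9]
grip_width: 0.0357
grasp_force: 61.7
```

Call:
move_arm(deltas=[[0,0,0,-20,0,0,0],[0,0,0,-35,0,0,0],[0,0,0,-35,0,0,0],[0,0,0,-35,0,0,0],[0,0,0,0,0,0,0]])

```text
clock: 3.97
eef_pos: [0.5953, -0.0152, 0.2189]
tool_rot: [-0.001, 1.0, -0.0, 0.006]
ft_force: [2.7, 0.3, -2.7]
grip_width: 0.0355
grasp_force: 61.4
```

```bash
python3 - <<'E'
from h import *
o=bot.get_obs();Rt=R.from_quat(o['tool_rot']);a=np.radians(-14.9)
ey=np.array([-np.sin(a),np.cos(a)]);ex=np.array([np.cos(a),np.sin(a)])
P=np.array([0.5281,0.2380])
gap=P+ey*-.064
print(o['eef_pos'],o['grip_width'],o['grasp_force'],o['ft_force'].round(1),o['joint_pos'].round(2))
print('tool y yaw',np.degrees(np.arctan2(*Rt.as_matrix()[[1,0],1])))
print('gap',gap,'tool delta',Rt.inv().apply(np.r_[gap,.19]-o['eef_pos'])*1000)
s=bot.camera('side')[100:300,180:380];cv2.imwrite('pics/s3.png',cv2.resize(s,None,fx=3,fy=3,interpolation=cv2.INTER_CUBIC))
E
```

```text
[ 0.59532569 -0.01515611  0.21888713] 0.03552487191295582 61.44145488739014 [ 2.7  0.3 -2.7] [-0.03  0.43  0.22  1.35  0.   -0.03]
tool y yaw 90.11284811827313
gap [0.5116435  0.17615193] tool delta [ 83.65079089 191.47426597  27.85845451]
```

View pics/s3.png

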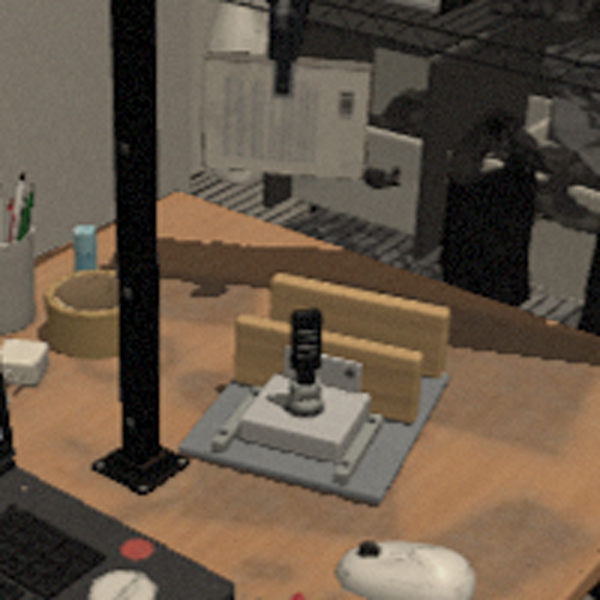

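Call:
move_arm(deltas=[[0,7,16,0,0,0,0],[0,13,32,0,0,0,0],[0,13,32,0,0,0,0],[0,13,32,0,0,0,0],[0,13,32,0,0,0,0],[0,12,30,0,0,0,0],[0,7,16,0,0,0,5],[0,0,0,0,0,0,5],[0,0,0,0,0,0,5],[0,0,0,0,0,0,0]])

```text
clock: 4.85
eef_pos: [0.5116, 0.1748, 0.2085]
tool_rot: [0.13, 0.992, -0.001, -0.003]
ft_force: [-0.6, -0.1, -4.6]
grip_width: 0.0356
grasp_force: 61.6
```

```bash
cat >> h.py <<'E'
A=np.radians(-14.9);EX=np.array([np.cos(A),np.sin(A)]);EY=np.array([-EX[1],EX[0]]);P0=np.array([0.5281,0.2380])
def st(t=None):
    o=bot.get_obs();Rt=R.from_quat(o['tool_rot']);p=np.array(o['eef_pos']);d=p[:2]-P0
    print('t',round(o['clock'],2),'press xy mm',(d@EX*1000).round(1),(d@EY*1000).round(1),'z',(p[2]*1000).round(1),'yaw-y rel press',np.degrees(np.arctan2(*Rt.as_matrix()[[1,0],1])-A-np.pi/2).round(1),'tilt',(Rt.as_matrix()[:2,2]*57.3).round(2),'w',o['grip_width'].round(4),'F',o['ft_force'].round(1),'g',round(o['grasp_force'],1),'j',o['joint_pos'].round(2))
    if t is not None:
        g=np.r_[P0+(t[0]*EX+t[1]*EY)/1000,t[2]/1000];print('delta',(Rt.inv().apply(g-p)*1000).round(1))
E
python3 -c "
from h import *
st((6,-64,105))"
```

```text
Traceback (most recent call last):
  File "h.py", line 23, in st
    print('t',round(o['clock'],2),'press xy mm',(d@EX*1000).round(1),(d@EY*1000).round(1),'z',(p[2]*1000).round(1),'yaw-y rel press',np.degrees(np.arctan2(*Rt.as_matrix()[[1,0],1])-A-np.pi/2).round(1),'tilt',(Rt.as_matrix()[:2,2]*57.3).round(2),'w',o['grip_width'].round(4),'F',o['ft_force'].round(1),'g',round(o['grasp_force'],1),'j',o['joint_pos'].round(2))
                                                                                                                                                                                                                                                         ^^^^^^^^^^^^^^^^^^^^^
AttributeError: 'float' object has no attribute 'round'
```

```bash
sed -i "s/o\['grip_width'\].round(4)/round(o['grip_width'],4)/" h.py; python3 -c "
from h import *
st((6,-64,105))
c=bot.calibration('wrist');im=bot.camera('wrist');cv2.imwrite('pics/w3.png',im)"
```

```text
t 4.85 press xy mm 0.3 -65.3 z 208.5 yaw-y rel press 0.0 tilt [-0.31 -0.1 ] w 0.0356 F [-0.6 -0.1 -4.6] g 61.6 j [0.33 0.34 0.06 1.3  0.   0.59]
delta [ -6.2   1.6 103.5]
```

View pics/w3.png

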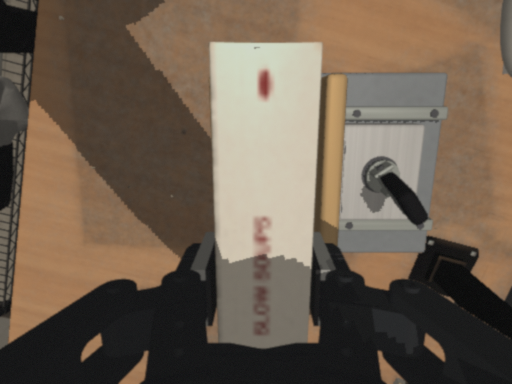

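```bash
python3 - <<'E'
from h import *
c=bot.calibration('wrist');o=bot.get_obs();p=np.array(o['eef_pos'])
print(R.from_quat(c['orientation']).as_matrix()[:,2])
for z in (.225,.235,.245):
  b=bp(c,[(211,42),(322,42),(216,345),(309,345)],z)
  print(z,np.linalg.norm(b[1]-b[0]),np.linalg.norm(b[3]-b[2]),[((q[:2]-P0)@EX*1000).round(1) for q in b],[((q[:2]-P0)@EY*1000).round(1) for q in b])
E
```

```text
[ 0.25114171 -0.06918946 -0.96547432]
0.225 0.035413649823307095 0.03769896956178071 [np.float64(-84.1), np.float64(-84.2), np.float64(29.9), np.float64(29.7)] [np.float64(-82.2), np.float64(-46.8), np.float64(-84.3), np.float64(-46.6)]
0.235 0.03241965962450989 0.03451177067276809 [np.float64(-82.7), np.float64(-82.7), np.float64(21.7), np.float64(21.5)] [np.float64(-80.8), np.float64(-48.4), np.float64(-82.7), np.float64(-48.2)]
0.245 0.02942566942571267 0.031324571783755556 [np.float64(-81.2), np.float64(-81.3), np.float64(13.5), np.float64(13.3)] [np.float64(-79.3), np.float64(-49.9), np.float64(-81.1), np.float64(-49.8)]
```

Call:
move_arm(deltas=[[0,-4,2,15,0,0,0],[0,0,0,30,0,0,0],[0,0,0,30,0,0,0],[0,0,0,12,0,0,0],[0,0,0,0,0,0,0]])

```text
clock: 5.32
eef_pos: [0.514, 0.1738, 0.1189]
tool_rot: [0.129, 0.992, -0.002, -0.005]
ft_force: [-0.6, -0.7, -4.4]
grip_width: 0.0354
grasp_force: 61.4
```

Call:
move_arm(deltas=[[0,0,0,7,0,0,0],[0,0,0,0,0,0,0]])

```text
clock: 5.48
eef_pos: [0.518, 0.1754, 0.1167]
tool_rot: [0.129, 0.992, -0.0, -0.0]
ft_force: [-0.5, 0.1, -4.2]
grip_width: 0.036
grasp_force: 61.5
```

Call:
move_arm(deltas=[[0,0,0,6,0,0,0],[0,0,0,0,0,0,0],[0,0,0,0,0,0,0]])

```text
clock: 5.73
eef_pos: [0.5183, 0.1757, 0.1119]
tool_rot: [0.129, 0.992, 0.0, 0.0]
ft_force: [0.1, 0.0, -5.9]
grip_width: 0.0359
grasp_force: 61.5
```

Call:
move_arm(deltas=[[0,0,0,4,0,0,0],[0,0,0,0,0,0,0],[0,0,0,0,0,0,0]])

```text
clock: 5.98
eef_pos: [0.5179, 0.1756, 0.1073]
tool_rot: [0.129, 0.992, -0.0, -0.0]
ft_force: [0.0, -0.2, -4.8]
grip_width: 0.0355
grasp_force: 61.6
```

Call:
move_arm(deltas=[[0,0,0,4,0,0,0],[0,0,0,0,0,0,0],[0,0,0,0,0,0,0]])

```text
clock: 6.23
eef_pos: [0.5177, 0.1756, 0.103]
tool_rot: [0.13, 0.992, -0.0, -0.0]
ft_force: [0.2, -0.1, -4.6]
grip_width: 0.0354
grasp_force: 61.6
```

Call:
move_arm(deltas=[[0,0,0,3,0,0,0],[0,0,0,0,0,0,0],[0,0,0,0,0,0,0]])

```text
clock: 6.48
eef_pos: [0.5183, 0.1758, 0.1005]
tool_rot: [0.129, 0.992, 0.0, 0.0]
ft_force: [-0.3, -0.3, -3.4]
grip_width: 0.0355
grasp_force: 61.7
```

Call:
move_arm(deltas=[[0,0,-4,1,0,0,0],[0,0,-3,0,0,0,0],[0,0,0,0,0,0,0],[0,0,0,0,0,0,0]])

```text
clock: 6.82
eef_pos: [0.5173, 0.1694, 0.1004]
tool_rot: [0.129, 0.992, 0.001, 0.001]
ft_force: [1.5, 2.5, 2.1]
grip_width: 0.0357
grasp_force: 62.5
```

```bash
python3 -c "
from h import *
st()"
```

```text
t 6.82 press xy mm 7.2 -69.0 z 100.4 yaw-y rel press 0.0 tilt [0.17 0.1 ] w 0.0357 F [1.5 2.5 2.1] g 62.5 j [ 0.32  0.42 -0.11  1.03  0.    0.58]
```

Call:
move_arm(deltas=[[0.6,0,0,0,0,0,0],[0.6,0,0,0,0,0,0],[0.6,0,0,0,0,0,0],[0.6,0,0,-20,0,0,0],[0.6,0,0,-40,0,0,0],[0,0,10,-40,0,0,0],[0,20,25,0,0,0,0],[0,30,30,0,0,0,0],[0,30,35,0,0,0,0],[0,0,0,0,0,0,0]])

```text
clock: 7.65
eef_pos: [0.4637, 0.2865, 0.1993]
tool_rot: [0.126, 0.992, 0.001, -0.001]
ft_force: [0.4, 0.3, 0.1]
grip_width: -0.0001
grasp_force: 0.0
```

```bash
python3 -c "
from h import *
st((-72,35,70))
c=bot.calibration('wrist');im=bot.camera('wrist');cv2.imwrite('pics/w4.png',im)
import pickle;pickle.dump(c,open('w4.pkl','wb'))"
```

```text
t 7.65 press xy mm -74.7 30.3 z 199.3 yaw-y rel press 0.4 tilt [-0.09  0.12] w -0.0001 F [0.4 0.3 0.1] g 0.0 j [0.55 0.35 0.05 1.27 0.   0.8 ]
delta [ -3.    4.4 129.3]
```

View pics/w4.png

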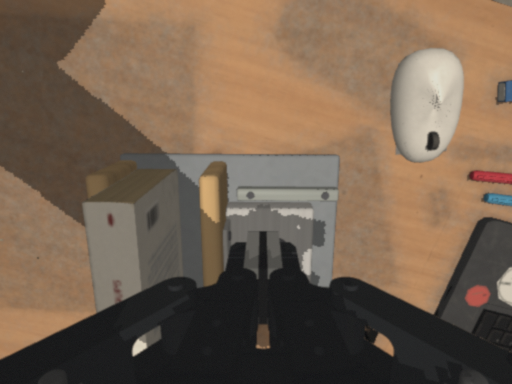

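The book stands in the gap against the fixed jaw, and the closed fingers are behind the moving jaw. I go down and push.

Call:
move_arm(deltas=[[0,-3,0,20,0,0,0],[0,0,0,40,0,0,0],[0,0,0,40,0,0,0],[0,0,0,28,0,0,0],[0,0,0,0,0,0,0],[0,0,-8,0,0,0,0],[0,0,-8,0,0,0,0],[0,0,-6,0,0,0,0],[0,0,0,0,0,0,0]])

```text
clock: 8.45
eef_pos: [0.4657, 0.2595, 0.0738]
tool_rot: [0.13, 0.992, 0.002, 0.002]
ft_force: [-0.1, 1.1, -1.9]
grip_width: 0.0001
grasp_force: 0.9
```

Call:
move_arm(deltas=[[0,0,-4,0,0,0,0],[0,0,-4,0,0,0,0],[0,0,-4,0,0,0,0],[0,0,0,0,0,0,0]])

```text
clock: 8.78
eef_pos: [0.4629, 0.2489, 0.0737]
tool_rot: [0.13, 0.992, 0.002, 0.002]
ft_force: [0.3, 4.2, -0.2]
grip_width: 0.0002
grasp_force: 2.1
```

```bash
python3 -c "
from h import *
st()"
```

```text
t 8.78 press xy mm -65.8 -6.3 z 73.7 yaw-y rel press 0.0 tilt [0.27 0.22] w 0.0002 F [ 0.3  4.2 -0.2] g 2.1 j [ 0.49  0.42 -0.2   0.94  0.    0.75]
```

Call:
move_arm(deltas=[[0,0,-3,0,0,0,0],[0,0,-3,0,0,0,0],[0,0,-2,0,0,0,0],[0,0,0,0,0,0,0]])

```text
clock: 9.12
eef_pos: [0.4619, 0.245, 0.0746]
tool_rot: [0.129, 0.992, 0.006, 0.003]
ft_force: [0.7, 13.5, 1.0]
grip_width: 0.0001
grasp_force: 2.9
```

Call:
move_arm(deltas=[[0,0,-3,0,0,0,0],[0,0,-1,0,0,0,0],[0,0,0,0,0,0,0]])

```text
clock: 9.37
eef_pos: [0.4615, 0.2433, 0.0758]
tool_rot: [0.128, 0.992, 0.008, 0.003]
ft_force: [-0.8, 18.6, 5.6]
grip_width: 0.0002
grasp_force: 2.9
```

Call:
move_arm(deltas=[[0,0,-3,0,0,0,0],[0,0,-1,0,0,0,0],[0,0,0,0,0,0,0]])

```text
clock: 9.62
eef_pos: [0.4611, 0.2408, 0.0771]
tool_rot: [0.128, 0.992, 0.009, 0.004]
ft_force: [-2.2, 22.2, 11.8]
grip_width: 0.0002
grasp_force: 2.4
```

```bash
python3 -c "
from h import *
st()"
```

```text
t 9.62 press xy mm -65.4 -14.5 z 77.1 yaw-y rel press 0.2 tilt [0.58 1.02] w 0.0002 F [-2.2 22.2 11.8] g 2.4 j [ 0.47  0.4  -0.23  0.93  0.01  0.73]
```

```bash
cat > q.py <<'E'
from h import *
for n in('side','scene'):
    c=bot.calibration(n);bot.camera(n);r=bot.outline_of('jaw',n)
    if not r: print('none');continue
    m=r[0]['pixels'].astype(np.float32);m0=np.load(f'm_{n}_jaw.npy').astype(np.float32)
    a=np.r_[P0,.06];d=np.r_[-EY,0];res=[]
    for s in range(-4,44,2):
        v=(pj(c,a+d*s/1000)-pj(c,a))[0]
        w=cv2.warpAffine(m0,np.float32([[1,0,v[0]],[0,1,v[1]]]),(512,384))
        res.append((round(float(np.minimum(w,m).sum()/np.maximum(w,m).sum()),3),s))
    print(n,r[0]['conf'],m.sum(),m0.sum(),sorted(res)[::-1][:4])
E
python3 q.py
```

```text
side 0.76 2005.0 2177.0 [(0.898, 24), (0.894, 26), (0.892, 22), (0.891, 28)]
scene 0.55 221.0 1336.0 [(0.157, 16), (0.157, 14), (0.157, 12), (0.157, 10)]
```

Call:
move_arm(deltas=[[0,0,10,0,0,0,0],[0,0,20,0,0,0,0],[0,0,20,-30,0,0,0],[0,0,0,-40,0,0,0],[0,0,0,-40,0,0,0],[0,0,0,-25,0,0,0],[0,0,0,0,0,0,0],[0,0,0,0,0,0,0]])

```text
clock: 10.48
eef_pos: [0.4711, 0.2807, 0.2095]
tool_rot: [0.13, 0.992, 0.001, 0.003]
ft_force: [-0.9, -0.3, -0.9]
grip_width: 0.0001
grasp_force: 0.0
```

```bash
cat > wj.py <<'E'
from h import *
st()
c=bot.calibration('wrist');im=bot.camera('wrist');cv2.imwrite('pics/wj.png',im)
def edge(q,z,x0,x1):
    r=bot.outline_of(q,'wrist')
    if not r: print(q,'none');return
    m=r[0]['pixels'];print(q,r[0]['conf'],r[0]['rect'])
    ys,xs=np.nonzero(m);b=bp(c,np.c_[xs,ys],z)[:,:2]-P0;X=b@EX*1000;Y=b@EY*1000
    for x in range(x0,x1,8):
        k=abs(X-x)<2
        if k.any(): print('  x',x,'y',Y[k].min().round(1),Y[k].max().round(1))
edge('jaw',.08,-80,0);edge('book',.127,-80,0);edge('press',.012,-88,-60);edge('lever',.12,-40,60)
E
python3 wj.py
```

```text
t 10.48 press xy mm -66.1 26.6 z 209.5 yaw-y rel press -0.0 tilt [0.32 0.1 ] w 0.0001 F [-0.9 -0.3 -0.9] g 0.0 j [ 0.54  0.35  0.07  1.29 -0.    0.8 ]
jaw 0.92 [173.8, 145.6, 118.9, 143.2]
  x -80 y -43.2 -17.3
  x -72 y -43.0 -17.6
  x -64 y -42.7 45.4
  x -56 y -43.1 48.8
  x -48 y -43.0 49.7
  x -40 y -42.5 49.9
  x -32 y -42.4 49.3
  x -24 y -42.2 48.6
  x -16 y -42.5 47.9
  x -8 y -42.3 -1.3
book 0.93 [103.9, 156.2, 80.7, 201.5]
  x -80 y -75.0 -30.1
  x -72 y -76.9 -30.1
  x -64 y -77.0 -29.8
  x -56 y -77.1 -29.7
  x -48 y -77.0 -30.2
  x -40 y -77.0 -30.0
  x -32 y -77.1 -30.1
  x -24 y -77.6 -30.4
  x -16 y -77.1 -29.5
  x -8 y -77.5 -41.3
press 0.76 [93.7, 139.1, 247.5, 159.9]
  x -88 y -104.9 102.8
  x -80 y -118.3 102.3
  x -72 y -136.8 102.8
  x -64 y -137.7 102.3
lever none
```

```bash
python3 - <<'E'
from h import *
import pickle
c=pickle.load(open('w4.pkl','rb'))
def f(c,p,z):
    b=bp(c,p,z)[:,:2]-P0;print((b@EX*1000).round(1),(b@EY*1000).round(1))
f(c,[(85,203),(138,201)],.127);f(c,[(121,153),(340,155)],.012);f(c,[(201,190),(226,190)],.08)
im=cv2.imread('pics/wj.png');g=cv2.cvtColor(im,6).astype(int)
c=bot.calibration('wrist')
# profile along press y at x=-70 for z=.08 and z=.127
for x,z in((-70,.127),(-40,.127),(-79.5,.08),(-83,.08)):
    ys=np.arange(-110,0,1.5);P=np.c_[P0+x/1000*EX+ys[:,None]/1000*EY,np.full(len(ys),z)];u=pj(c,P).round().astype(int)
    print(x,z,[(round(float(y)),int(g[v,w])) for y,(w,v) in zip(ys,u) if 0<=v<384 and 0<=w<512])
E
```

```text
[-77.5 -79.1] [-81.3 -47.9]
[-90.8 -90.3] [-102.8  103.4]
[-73.7 -73.8] [-16.6   2.5]
-70 0.127 [(-110, 126), (-108, 126), (-107, 127), (-106, 126), (-104, 124), (-102, 119), (-101, 80), (-100, 75), (-98, 73), (-96, 73), (-95, 74), (-94, 76), (-92, 75), (-90, 73), (-89, 73), (-88, 72), (-86, 71), (-84, 72), (-83, 73), (-82, 73), (-80, 86), (-78, 98), (-77, 97), (-76, 114), (-74, 127), (-72, 127), (-71, 127), (-70, 127), (-68, 127), (-66, 126), (-65, 127), (-64, 128), (-62, 99), (-60, 55), (-59, 85), (-58, 115), (-56, 128), (-54, 126), (-53, 126), (-52, 127), (-50, 127), (-48, 126), (-47, 126), (-46, 121), (-44, 94), (-42, 92), (-41, 91), (-40, 91), (-38, 70), (-36, 56), (-35, 50), (-34, 61), (-32, 87), (-30, 92), (-29, 97), (-28, 100), (-26, 100), (-24, 98), (-23, 96), (-22, 91), (-20, 87), (-18, 78), (-17, 71), (-16, 67), (-14, 71), (-12, 89), (-11, 105), (-10, 106), (-8, 109), (-6, 108), (-5, 160), (-4, 187), (-2, 189), (0, 191)]
-40 0.127 [(-110, 125), (-108, 123), (-107, 122), (-106, 124), (-104, 128), (-102, 125), (-101, 121), (-100, 124), (-98, 126), (-96, 121), (-95, 121), (-9
[... 1718 characters left out ...]
7), (-92, 93), (-90, 91), (-89, 85), (-88, 75), (-86, 73), (-84, 72), (-83, 70), (-82, 67), (-80, 69), (-78, 71), (-77, 72), (-76, 72), (-74, 72), (-72, 72), (-71, 73), (-70, 72), (-68, 73), (-66, 72), (-65, 73), (-64, 73), (-62, 72), (-60, 72), (-59, 73), (-58, 73), (-56, 75), (-54, 74), (-53, 72), (-52, 73), (-50, 74), (-48, 76), (-47, 76), (-46, 77), (-44, 78), (-42, 137), (-41, 169), (-40, 176), (-38, 175), (-36, 173), (-35, 170), (-34, 166), (-32, 155), (-30, 138), (-29, 103), (-28, 74), (-26, 67), (-24, 68), (-23, 70), (-22, 70), (-20, 70), (-18, 89), (-17, 132), (-16, 136), (-14, 136), (-12, 138), (-11, 138), (-10, 137), (-8, 135), (-6, 136), (-5, 137), (-4, 138), (-2, 137), (0, 138)]
```

Call:
move_arm(deltas=[[0,5,0,25,0,0,0],[0,0,0,40,0,0,0],[0,0,0,40,7,0,0],[0,0,0,20,7,0,0],[0,0,0,10,7,0,0],[0,0,0,0,0,0,0],[0,0,0,0,0,0,0]])

```text
clock: 11.32
eef_pos: [0.462, 0.277, 0.0673]
tool_rot: [0.126, 0.975, -0.183, -0.026]
ft_force: [1.2, -0.3, 0.4]
grip_width: 0.0001
grasp_force: 0.0
```

```bash
python3 -c "
from h import *
st((-71,5,62))"
```

```text
t 11.32 press xy mm -73.9 20.7 z 67.3 yaw-y rel press 0.2 tilt [ -5.59 -20.06] w 0.0001 F [ 1.2 -0.3  0.4] g 0.0 j [ 0.66  0.67  0.15  1.36 -0.22  0.95]
delta [ -2.9 -12.8  10.6]
```

Call:
move_arm(deltas=[[0,-3,-7.5,4.5,0,0,0],[0,0,-7.5,3,0,0,0],[0,0,-3.7,1.4,0,0,0],[0,0,-3.7,1.4,0,0,0],[0,0,0,0,0,0,0],[0,0,0,0,0,0,0]])

```text
clock: 11.82
eef_pos: [0.4607, 0.2522, 0.0719]
tool_rot: [0.128, 0.975, -0.18, -0.023]
ft_force: [0.2, -0.3, -0.3]
grip_width: 0.0002
grasp_force: 0.0
```

Call:
move_arm(deltas=[[0,0,-2.8,1.1,0,0,0],[0,0,-2.8,1.1,0,0,0],[0,0,0,0,0,0,0],[0,0,0,0,0,0,0]])

```text
clock: 12.15
eef_pos: [0.4586, 0.2468, 0.07]
tool_rot: [0.127, 0.975, -0.181, -0.024]
ft_force: [-0.5, -0.4, 0.0]
grip_width: 0.0002
grasp_force: 0.0
```

```bash
python3 -c "
from h import *
st()"
```

```text
t 12.15 press xy mm -69.4 -9.4 z 70.0 yaw-y rel press 0.0 tilt [ -5.29 -19.85] w 0.0002 F [-0.5 -0.4  0. ] g 0.0 j [ 0.62  0.63  0.08  1.31 -0.23  0.92]
```

Call:
move_arm(deltas=[[0,0,-2.3,5.2,0,0,0],[0,0,-2.3,5.2,0,0,0],[0,0,-2.8,1.1,0,0,0],[0,0,0,0,0,0,0],[0,0,0,0,0,0,0]])

```text
clock: 12.57
eef_pos: [0.4565, 0.2381, 0.0613]
tool_rot: [0.127, 0.975, -0.178, -0.023]
ft_force: [1.6, 6.2, -2.0]
grip_width: -0.0002
grasp_force: 2.8
```

Call:
move_arm(deltas=[[0,0,-2.8,1.1,0,0,0],[0,0,-2.8,1.1,0,0,0],[0,0,0,0,0,0,0],[0,0,0,0,0,0,0]])

```text
clock: 12.9
eef_pos: [0.4553, 0.2333, 0.0613]
tool_rot: [0.127, 0.976, -0.177, -0.023]
ft_force: [1.1, 7.7, -1.6]
grip_width: 0.0004
grasp_force: 3.9
```

```bash
python3 -c "
from h import *
st()"
```

```text
t 12.9 press xy mm -69.1 -23.3 z 61.3 yaw-y rel press 0.0 tilt [ -5.15 -19.5 ] w 0.0004 F [ 1.1  7.7 -1.6] g 3.9 j [ 0.61  0.61  0.03  1.27 -0.23  0.9 ]
```

Call:
move_arm(deltas=[[0,0,-1.9,0.7,0,0,0],[0,0,0,0,0,0,0],[0,0,0,0,0,0,0]])

```text
clock: 13.15
eef_pos: [0.4551, 0.2322, 0.0613]
tool_rot: [0.127, 0.976, -0.176, -0.023]
ft_force: [1.6, 9.8, -2.1]
grip_width: 0.0
grasp_force: 4.9
```

Call:
move_arm(deltas=[[0,0,-1.9,0.7,0,0,0],[0,0,0,0,0,0,0],[0,0,0,0,0,0,0]])

```text
clock: 13.4
eef_pos: [0.455, 0.2321, 0.0614]
tool_rot: [0.127, 0.976, -0.175, -0.022]
ft_force: [1.8, 14.9, -2.5]
grip_width: 0.0004
grasp_force: 7.0
```

Call:
move_arm(deltas=[[0,0,-1.9,0.7,0,0,0],[0,0,0,0,0,0,0],[0,0,0,0,0,0,0]])

```text
clock: 13.65
eef_pos: [0.455, 0.2321, 0.0615]
tool_rot: [0.127, 0.977, -0.173, -0.022]
ft_force: [2.4, 18.5, -3.7]
grip_width: -0.0
grasp_force: 9.1
```

Call:
move_arm(deltas=[[0,0,-1.9,0.7,0,0,0],[0,0,0,0,0,0,0],[0,0,0,0,0,0,0]])

```text
clock: 13.9
eef_pos: [0.4551, 0.232, 0.0615]
tool_rot: [0.127, 0.977, -0.171, -0.022]
ft_force: [1.7, 23.0, -3.4]
grip_width: -0.0001
grasp_force: 11.2
```

The stop is hard at 23 N with no further motion, so the jaw is flush. I back off and find the lever's direction.

Call:
move_arm(deltas=[[0,0,14,-5,0,0,0],[0,0,24,-9,0,0,0],[0,0,-13,-37,0,0,0],[0,0,-13,-37,-7,0,0],[0,0,-7,-38,-7,0,0],[0,0,0,-35,-6,0,0],[0,-30,-20,0,0,0,0],[0,-30,-25,0,0,0,0],[0,0,-20,0,0,0,0],[0,0,0,0,0,0,0]])

```text
clock: 14.73
eef_pos: [0.5061, 0.188, 0.2142]
tool_rot: [0.132, 0.991, -0.01, -0.002]
ft_force: [-0.7, 0.9, -0.5]
grip_width: 0.0
grasp_force: 0.0
```

```bash
cat > lev.py <<'E'
from h import *
import sys,itertools
st()
yb=float(sys.argv[1]) if len(sys.argv)>1 else .009
V=[]
c=bot.calibration('wrist');im=bot.camera('wrist');cv2.imwrite('pics/lw.png',im)
r=bot.outline_of('lever','wrist');print('lever',[(d['conf'],d['rect']) for d in r])
if r: V.append((c,r[0]['pixels'],'wrist'))
r=bot.outline_of('jaw','wrist')
if r:
    m=r[0]['pixels'];ys,xs=np.nonzero(m);b=bp(c,np.c_[xs,ys],.08)[:,:2]-P0;X=b@EX*1000;Y=b@EY*1000
    print('jaw front',[Y[abs(X-x)<2].min().round(1) for x in (-80,-70,-60,-40) if (abs(X-x)<2).any()])
for n in('scene','side'):
    c=bot.calibration(n);bot.camera(n);r=bot.outline_of('lever',n);print(n,[(d['conf'],d['rect']) for d in r])
    if r: V.append((c,r[0]['pixels'],n))
R0=R.from_euler('z',A).as_matrix()
def model(b,f,yb):
    h=.05+.006*(1-b/2.6); Rl=R0@R.from_euler('z',2.6-b).as_matrix()@R.from_euler('y',-f).as_matrix()
    q=np.array(list(itertools.product((-.006,.006),(-.013,.013),(.018,.072))))
    return np.r_[P0+yb*EY,h]+q@Rl.T
if __name__=='__main__':
  for sub in [[v] for v in V]+[V]:
    res=[]
    for b in np.arange(-.1,2.8,.05):
      for f in (0,.04,.08,.12):
        for dy in (-.003,0,.003):
          s=0
          for c,m,n in sub:
            w=np.zeros((384,512),np.uint8);cv2.fillConvexPoly(w,cv2.convexHull(pj(c,model(b,f,yb+dy)).round().astype(np.int32)),1)
            s+=(w&m).sum()/((w|m)>0).sum()/len(sub)
          res.append((round(float(s),3),round(float(b),2),f,dy))
    print([v[2] for v in sub],sorted(res)[::-1][:6])
E
python3 lev.py
```

```text
t 14.73 press xy mm -8.4 -54.0 z 214.2 yaw-y rel press -0.3 tilt [-0.33 -1.08] w 0.0 F [-0.7  0.9 -0.5] g 0.0 j [ 0.36  0.34  0.08  1.32 -0.02  0.63]
lever [(0.58, [326.6, 174.1, 38.2, 61.9])]
jaw front [np.float64(-51.6), np.float64(-51.6), np.float64(-51.6), np.float64(-51.6)]
scene [(0.35, [192.2, 194.2, 73.5, 59.9])]
side [(0.6, [281.1, 199.9, 11.7, 27.8])]
['wrist'] [(0.811, 0.7, 0.04, -0.003), (0.811, 0.55, 0.08, 0), (0.808, 0.5, 0.12, 0), (0.807, 0.5, 0.08, 0), (0.803, 0.6, 0.04, -0.003), (0.8, 0.65, 0.04, -0.003)]
['scene'] [(0.066, 1.35, 0.08, 0), (0.066, 1.0, 0.12, 0.003), (0.066, 0.95, 0.12, 0.003), (0.065, 1.45, 0.08, 0), (0.065, 1.45, 0.08, -0.003), (0.065, 1.4, 0.12, 0)]
['side'] [(0.762, -0.1, 0.08, 0.003), (0.736, -0.1, 0.12, 0.003), (0.735, -0.05, 0.12, 0.003), (0.713, 0.1, 0.12, 0.003), (0.713, 0.05, 0.12, 0.003), (0.71, 0.0, 0.12, 0.003)]
['wrist', 'scene', 'side'] [(0.509, 0.5, 0.12, 0), (0.503, 0.45, 0.12, 0), (0.503, 0.4, 0.12, 0), (0.5, 0.55, 0.08, 0), (0.499, 0.5, 0.08, 0), (0.497, 0.45, 0.08, 0)]
```

Call:
move_arm(deltas=[[0.6,-8,30,0,-1,0,0],[0.6,0,33,0,0,0,0],[0.6,0,0,0,0,0,-7],[0.6,0,0,0,0,0,-7],[0.6,0,0,0,0,0,-7],[0.6,0,0,0,0,0,-6],[0.6,0,0,30,0,0,0],[0.6,0,0,0,0,0,0],[0.6,0,0,0,0,0,0]])

```text
clock: 15.83
eef_pos: [0.5284, 0.251, 0.1821]
tool_rot: [-0.106, 0.994, -0.001, -0.002]
ft_force: [0.0, 0.6, -0.4]
grip_width: 0.0514
grasp_force: 0.0
```

```bash
python3 -c "
from h import *
st((0,9,105))"
```

```text
t 15.83 press xy mm -3.0 12.6 z 182.1 yaw-y rel press 27.1 tilt [-0.27 -0.12] w 0.0514 F [ 0.   0.6 -0.4] g 0.0 j [0.44 0.44 0.14 1.28 0.   0.23]
delta [-1.4 -4.5 77.1]
```

Call:
move_arm(deltas=[[0.6,-1.5,-4.5,20,0,0,0],[0.6,0,0,35,0,0,0],[0.6,0,0,20,0,0,0],[0.6,0,0,2,0,0,0],[0.6,0,0,0,0,0,0],[0.0,0,0,0,0,0,0],[0.0,0,0,0,0,0,0],[0.0,0,0,0,0,0,0],[0.0,0,0,0,0,0,0],[0.0,0,0,0,0,0,0]])

```text
clock: 16.67
eef_pos: [0.5342, 0.2468, 0.109]
tool_rot: [-0.105, 0.994, 0.0, 0.002]
ft_force: [1.2, -3.2, 7.4]
grip_width: 0.0106
grasp_force: 60.2
```

```bash
python3 -c "
from h import *
st((0,9,105));print(bot.get_obs()['ft_torque'])"
```

```text
t 16.67 press xy mm 3.6 10.1 z 109.0 yaw-y rel press 27.0 tilt [0.25 0.03] w 0.0106 F [ 1.2 -3.2  7.4] g 60.2 j [ 0.43  0.49  0.03  1.1  -0.    0.22]
delta [3.7 0.7 4. ]
[-0.66583885 -0.19300498  0.12942265]
```

Call:
move_arm(deltas=[[0,3,0.5,0,0,0,2],[0,0,0,0.2,0,0,5],[0,0,0,0.3,0,0,6],[0,0,0,0.3,0,0,6],[0,0,0,0.3,0,0,6],[0,0,0,0.3,0,0,6],[0,0,0,0.3,0,0,6],[0,0,0,0.3,0,0,6],[0,0,0,0,0,0,0],[0,0,0,0,0,0,0]])

```text
clock: 17.5
eef_pos: [0.5329, 0.2453, 0.1073]
tool_rot: [0.268, 0.964, 0.0, 0.004]
ft_force: [4.2, -4.5, 5.6]
grip_width: 0.011
grasp_force: 59.6
```

```bash
python3 -c "
from h import *
st((0,9,105));print(bot.get_obs()['ft_torque'])"
```

```text
t 17.5 press xy mm 2.8 8.3 z 107.3 yaw-y rel press -16.1 tilt [ 0.45 -0.12] w 0.011 F [ 4.2 -4.5  5.6] g 59.6 j [ 0.43  0.49  0.02  1.09 -0.01  0.98]
delta [ 2.9 -0.1  2.3]
[-1.34141224 -1.042887   -0.171187  ]
```

Call:
move_arm(deltas=[[0,0,0,0.3,0,0,6],[0,0,0,0.3,0,0,6],[0,0,0,0.3,0,0,6],[0,0,0,0.3,0,0,6],[0,0,0,0.3,0,0,6],[0,0,0,0.3,0,0,6],[0,0,0,0.3,0,0,6],[0,0,0,0.3,0,0,6],[0,0,0,0,0,0,0],[0,0,0,0,0,0,0]])

```text
clock: 18.33
eef_pos: [0.5319, 0.2451, 0.1052]
tool_rot: [0.636, 0.771, 0.001, 0.003]
ft_force: [1.4, -6.4, 9.9]
grip_width: 0.0105
grasp_force: 60.1
```

```bash
python3 -c "
from h import *
st((0,9,105));print(bot.get_obs()['ft_torque'])"
```

```text
t 18.33 press xy mm 1.9 7.8 z 105.2 yaw-y rel press -64.1 tilt [ 0.35 -0.13] w 0.0105 F [ 1.4 -6.4  9.9] g 60.1 j [ 0.43  0.49  0.01  1.09 -0.    1.81]
delta [ 1.9 -1.2  0.2]
[-1.57191543 -0.30326563 -0.10823406]
```

Call:
move_arm(deltas=[[0,0,0,0.3,0,0,6],[0,0,0,0.3,0,0,6],[0,0,0,0.3,0,0,6],[0,0,0,0,0,0,0],[0,0,0,0,0,0,0]])

```text
clock: 18.75
eef_pos: [0.5314, 0.2453, 0.1045]
tool_rot: [0.749, 0.663, 0.001, 0.002]
ft_force: [0.9, -5.7, 10.9]
grip_width: 0.0106
grasp_force: 60.4
```

```bash
python3 -c "
from h import *
st((0,9,105));o=bot.get_obs();print(o['ft_torque'],o['tau'][5])"
```

```text
t 18.75 press xy mm 1.3 7.9 z 104.5 yaw-y rel press -82.1 tilt [ 0.3 -0.1] w 0.0106 F [ 0.9 -5.7 10.9] g 60.4 j [ 0.43  0.49  0.01  1.09 -0.    2.13]
delta [ 1.3 -1.1 -0.5]
[-1.46283117  0.05971494 -0.1383365 ] -0.09879729710519314
```

Call:
move_arm(deltas=[[0,0,0,0.3,0,0,6],[0,0,0,0,0,0,0],[0,0,0,0,0,0,0]])

```text
clock: 19.0
eef_pos: [0.5312, 0.2454, 0.1042]
tool_rot: [0.783, 0.622, 0.001, 0.002]
ft_force: [-0.1, -5.8, 12.1]
grip_width: 0.011
grasp_force: 60.5
```

```bash
python3 -c "
from h import *
st((0,9,105));o=bot.get_obs();print(o['ft_torque'],o['tau'][5])"
```

```text
t 19.0 press xy mm 1.1 8.0 z 104.2 yaw-y rel press -88.1 tilt [ 0.28 -0.1 ] w 0.011 F [-0.1 -5.8 12.1] g 60.5 j [ 0.43  0.49  0.01  1.09 -0.    2.23]
delta [ 1.1 -1.1 -0.8]
[-1.43214792  0.1926654  -0.11900242] -0.10521171614527702
```

Still only the bolt's friction torque of about 0.12 N m, so I keep going in small steps until it rises.

Call:
move_arm(deltas=[[0,0,0,0.3,0,0,5],[0,0,0,0,0,0,0],[0,0,0,0,0,0,0]])

```text
clock: 19.25
eef_pos: [0.5312, 0.2456, 0.1041]
tool_rot: [0.808, 0.589, 0.002, 0.002]
ft_force: [-1.2, -6.3, 12.1]
grip_width: 0.0109
grasp_force: 61.5
```

```bash
python3 -c "
from h import *
st();o=bot.get_obs();print(o['ft_torque'],o['tau'][5])"
```

```text
t 19.25 press xy mm 1.0 8.2 z 104.1 yaw-y rel press -93.0 tilt [ 0.29 -0.09] w 0.0109 F [-1.2 -6.3 12.1] g 61.5 j [ 0.43  0.49  0.01  1.08 -0.    2.32]
[-1.51408847  0.19483105  0.60804131] 0.6950038857758045
```

Call:
move_arm(deltas=[[0,0,0,0.2,0,0,5],[0,0,0,0,0,0,0],[0,0,0,0,0,0,0]])

```text
clock: 19.5
eef_pos: [0.5312, 0.246, 0.1041]
tool_rot: [0.832, 0.554, 0.002, 0.002]
ft_force: [-0.5, -5.6, 13.6]
grip_width: 0.0108
grasp_force: 77.3
```

```bash
python3 -c "
from h import *
st();o=bot.get_obs();print(o['ft_torque'],o['tau'][5])"
```

```text
t 19.5 press xy mm 0.9 8.5 z 104.1 yaw-y rel press -97.8 tilt [ 0.31 -0.07] w 0.0108 F [-0.5 -5.6 13.6] g 77.3 j [ 0.44  0.49  0.01  1.08 -0.    2.4 ]
[-1.49081436  0.23880655  1.59540646] 1.6023357957601547
```

The torque jump to 1.6 N m shows the bolt is snug. I relax the twist, release and lift.

Call:
move_arm(deltas=[[0,0,0,0,0,0,-7],[0,0,0,0,0,0,0],[0.5,0,0,0,0,0,0],[0.5,0,0,0,0,0,0],[0.5,0,0,0,0,0,0],[0.5,0,0,0,0,0,0],[0.5,0,0,-25,0,0,0],[0.5,0,0,-40,0,0,0],[0,0,0,0,0,0,0],[0,0,0,0,0,0,0]])

```text
clock: 20.33
eef_pos: [0.5313, 0.2478, 0.1684]
tool_rot: [0.798, 0.603, 0.003, 0.0]
ft_force: [-0.1, -0.5, -0.4]
grip_width: 0.0196
grasp_force: 0.0
```

```bash
python3 - <<'E'
from h import *
st((38,9,112));
E
python3 lev.py | grep -v scene
```

```text
t 20.33 press xy mm 0.6 10.3 z 168.4 yaw-y rel press -91.0 tilt [0.3  0.16] w 0.0196 F [-0.1 -0.5 -0.4] g 0.0 j [0.44 0.44 0.11 1.23 0.   2.28]
delta [-0.9 37.2 56.6]
t 20.33 press xy mm 0.6 10.3 z 168.4 yaw-y rel press -91.0 tilt [0.3  0.16] w 0.0196 F [-0.1 -0.5 -0.4] g 0.0 j [0.44 0.44 0.11 1.23 0.   2.28]
lever [(0.84, [252.9, 168.4, 22.4, 72.2])]
jaw front []
side [(0.62, [282.8, 201.2, 8.1, 23.8])]
['wrist'] [(0.84, 2.55, 0, 0.003), (0.831, 2.6, 0, 0.003), (0.823, 2.65, 0, 0.003), (0.82, 2.6, 0, 0), (0.815, 2.55, 0, 0), (0.803, 2.7, 0, 0.003)]
['side'] [(0.72, 2.6, 0, 0.003), (0.663, 2.55, 0, 0.003), (0.66, 2.4, 0, 0.003), (0.657, 2.5, 0, 0.003), (0.657, 2.45, 0, 0.003), (0.635, 2.5, 0, 0)]
```

Call:
move_arm(deltas=[[0,-1,38,0,0,0,0],[0,0,0,30,0,0,0],[0,0,0,25,0,0,0],[0,0,0,0,0,0,0],[0,0,-15,0,0,0,0],[0,0,-10,0,0,0,0],[0,0,-10,0,0,0,0],[0,0,-10,0,0,0,0],[0,0,0,0,0,0,0]])

```text
clock: 21.43
eef_pos: [0.521, 0.2485, 0.1118]
tool_rot: [0.797, 0.603, 0.0, -0.0]
ft_force: [-0.5, 2.0, -0.4]
grip_width: 0.0003
grasp_force: 0.0
```

Call:
move_arm(deltas=[[0,0,-10,0,0,0,0],[0,0,-10,0,0,0,0],[0,0,0,0,0,0,0],[0,0,0,0,0,0,0]])

```text
clock: 21.77
eef_pos: [0.5024, 0.2535, 0.111]
tool_rot: [0.798, 0.603, -0.0, -0.0]
ft_force: [-0.1, -0.3, -1.2]
grip_width: 0.0001
grasp_force: 0.0
```

```bash
python3 -c "
from h import *
st()"
```

```text
t 21.77 press xy mm -28.8 8.3 z 111.0 yaw-y rel press -90.9 tilt [-0.03  0.02] w 0.0001 F [-0.1 -0.3 -1.2] g 0.0 j [ 0.47  0.45 -0.04  1.08  0.    2.31]
```

Call:
move_arm(deltas=[[0,0,-6,8,0,0,0],[0,0,-6,8,0,0,0],[0,0,-6,8,0,0,0],[0,0,-5,8,0,0,0],[0,0,-2,6,0,0,0],[0,0,0,4,0,0,0],[0,0,0,0,0,0,0],[0,0,0,0,0,0,0]])

```text
clock: 22.43
eef_pos: [0.4787, 0.2596, 0.068]
tool_rot: [0.798, 0.603, -0.001, -0.0]
ft_force: [-0.4, 0.1, -0.4]
grip_width: 0.0001
grasp_force: 0.0
```

```bash
python3 -c "
from h import *
st()
for n in ('side','wrist'):
  bot.camera(n);r=bot.outline_of('lever',n);print(n,[(d['conf'],d['rect']) for d in r])"
```

```text
t 22.43 press xy mm -53.3 8.2 z 68.0 yaw-y rel press -91.0 tilt [-0.09 -0.05] w 0.0001 F [-0.4  0.1 -0.4] g 0.0 j [ 0.5   0.46 -0.15  0.96 -0.    2.35]
side [(0.56, [286.8, 222.3, 28.6, 9.7])]
wrist [(0.79, [223.9, 206.0, 170.1, 61.4])]
```

Folded nearly flat. I press down onto the stop, watching the force.

Call:
move_arm(deltas=[[0,0,0,4,0,0,0],[0,0,0,3,0,0,0],[0,0,0,0,0,0,0],[0,0,0,0,0,0,0]])

```text
clock: 22.97
eef_pos: [0.4797, 0.2604, 0.0629]
tool_rot: [0.798, 0.603, 0.001, -0.0]
ft_force: [-2.2, -0.0, 7.4]
grip_width: 0.0001
grasp_force: 3.8
```

Call:
move_arm(deltas=[[0,0,0,2,0,0,0],[0,0,0,0,0,0,0],[0,0,0,0,0,0,0]])

```text
clock: 23.22
eef_pos: [0.4796, 0.2606, 0.062]
tool_rot: [0.798, 0.603, 0.001, -0.0]
ft_force: [-4.5, -1.5, 14.3]
grip_width: 0.0002
grasp_force: 7.1
```

Call:
move_arm(deltas=[[0,0,0,2,0,0,0],[0,0,0,0,0,0,0],[0,0,0,0,0,0,0]])

```text
clock: 23.47
eef_pos: [0.4796, 0.2607, 0.061]
tool_rot: [0.798, 0.603, 0.002, -0.0]
ft_force: [-6.4, -1.1, 20.8]
grip_width: 0.0
grasp_force: 10.3
```

Call:
move_arm(deltas=[[0,0,0,-20,0,0,0],[0,0,0,-40,0,0,0],[0,0,0,-40,0,0,0],[0,0,0,-40,0,0,0],[0,0,-25,0,0,0,0],[0,0,-25,0,0,0,0],[0,0,0,0,0,0,0],[0,0,0,0,0,0,0]])

```text
clock: 24.13
eef_pos: [0.4304, 0.2738, 0.1979]
tool_rot: [0.798, 0.603, 0.0, 0.0]
ft_force: [0.2, -0.1, -0.5]
grip_width: -0.0002
grasp_force: 0.0
```

```bash
cat > fin.py <<'E'
from h import *
from lev import model,V,P0
for sub in [[v] for v in V]:
    res=[]
    for b in np.arange(2.2,2.85,.05):
      for f in np.arange(1.1,1.7,.05):
          s=0
          for c,m,n in sub:
            w=np.zeros((384,512),np.uint8);cv2.fillConvexPoly(w,cv2.convexHull(pj(c,model(b,f,.009)).round().astype(np.int32)),1)
            s+=(w&m).sum()/((w|m)>0).sum()/len(sub)
          res.append((round(float(s),3),round(float(b),2),round(float(f),2)))
    print([v[2] for v in sub],sorted(res)[::-1][:5])
c=bot.calibration('wrist');r=bot.outline_of('book','wrist');
if r:
    m=r[0]['pixels'];ys,xs=np.nonzero(m);b=bp(c,np.c_[xs,ys],.127)[:,:2]-P0;X=b@EX*1000;Y=b@EY*1000
    print('book',r[0]['conf'],[(x,Y[abs(X-x)<2].min().round(1),Y[abs(X-x)<2].max().round(1)) for x in range(-80,90,20) if (abs(X-x)<2).any()],X.min(),X.max())
for n in('scene','side'):
    for q in ('mouse','glue_stick','tape_roll','book'):
        if n=='scene' or q!='book':
            r=bot.outline_of(q,n);print(n,q,[(round(d['conf'],2),d['rect']) for d in r[:1]])
E
python3 fin.py
```

```text
t 24.13 press xy mm -103.7 9.5 z 197.9 yaw-y rel press -90.9 tilt [ 0.02 -0.  ] w -0.0002 F [ 0.2 -0.1 -0.5] g 0.0 j [ 0.57  0.28 -0.05  1.24 -0.    2.41]
lever [(0.63, [302.2, 157.8, 95.1, 35.2])]
jaw front [np.float64(-44.4), np.float64(-46.3), np.float64(-47.3), np.float64(-47.6)]
scene []
side [(0.69, [284.2, 223.3, 30.6, 11.4])]
['wrist'] [(0.73, 2.65, 1.5), (0.721, 2.65, 1.55), (0.717, 2.6, 1.65), (0.717, 2.6, 1.6), (0.716, 2.65, 1.45)]
['side'] [(0.632, 2.8, 1.4), (0.625, 2.8, 1.35), (0.622, 2.75, 1.35), (0.622, 2.7, 1.4), (0.621, 2.75, 1.5)]
book 0.95 [(-80, np.float64(-34.7), np.float64(-24.6)), (-60, np.float64(-46.8), np.float64(-24.9)), (-40, np.float64(-42.0), np.float64(-24.6)), (-20, np.float64(-52.9), np.float64(-24.9)), (0, np.float64(-63.2), np.float64(-25.3)), (20, np.float64(-75.4), np.float64(-24.9)), (40, np.float64(-82.2), np.float64(-25.3)), (60, np.float64(-83.3), np.float64(-35.7))] -80.60567077050503 67.01275215049792
scene mouse [(0.86, [162.5, 183.4, 28.5, 11.7])]
scene glue_stick [(0.45, [325.1, 221.8, 14.7, 20.4])]
scene tape_roll [(0.87, [292.0, 202.3, 30.7, 34.3])]
scene book [(0.67, [200.8, 205.8, 59.1, 27.6])]
side mouse [(0.56, [291.4, 280.7, 48.0, 25.6])]
side glue_stick []
side tape_roll [(0.74, [196.6, 190.8, 23.2, 29.5])]
```

Earlier wrist forces could have pushed the jaw back, so I repeat the earlier jaw view to check.

Call:
move_arm(deltas=[[0,-20,30,-16,0,0,0],[0,-22,32,0,0,0,-7],[0,-22,33,0,0,0,0],[0,0,0,0,0,0,-7],[0,0,0,0,0,0,-7],[0,0,0,0,0,0,-7],[0,0,0,0,0,0,-7],[0,0,0,0,0,0,-7],[0,0,0,0,0,0,-7],[0,0,0,0,0,0,-7]])

```text
clock: 25.72
eef_pos: [0.5069, 0.191, 0.2138]
tool_rot: [0.422, 0.906, 0.0, 0.0]
ft_force: [-0.1, -0.3, 0.1]
grip_width: 0.0004
grasp_force: 0.0
```

Call:
move_arm(deltas=[[0,0,0,0,0,0,-7],[0,0,0,0,0,0,-7],[0,0,0,0,0,0,-7],[0,0,0,0,0,0,-7],[0,0,0,0,0,0,-7],[0,0,0,0,0,0,0],[0,0,0,0,0,0,0]])

```text
clock: 26.3
eef_pos: [0.5069, 0.1911, 0.2138]
tool_rot: [0.135, 0.991, -0.0, 0.0]
ft_force: [-0.3, -0.8, 0.0]
grip_width: -0.0001
grasp_force: 0.0
```

```bash
python3 fin.py | head -9; python3 - <<'E'
from h import *
c=bot.calibration('wrist');im=cv2.imread('pics/lw.png');g=cv2.cvtColor(im,6).astype(int)
for x,z in((-60,.127),(-82,.08),(-84,.08)):
    ys=np.arange(-108,-20,1.);P=np.c_[P0+x/1000*EX+ys[:,None]/1000*EY,np.full(len(ys),z)];u=pj(c,P).round().astype(int)
    print(x,z,' '.join(f'{int(y)}:{g[v,w]}' for y,(w,v) in zip(ys,u) if 0<=v<384 and 0<=w<512))
E
```

```text
t 26.3 press xy mm -8.4 -50.8 z 213.8 yaw-y rel press -0.6 tilt [ 0. -0.] w -0.0001 F [-0.3 -0.8  0. ] g 0.0 j [ 0.36  0.33  0.07  1.3  -0.    0.63]
lever []
jaw front [np.float64(-49.9), np.float64(-49.3), np.float64(-49.3), np.float64(-49.5)]
scene []
side [(0.71, [286.3, 224.9, 28.6, 8.1])]
['side'] [(0.71, 2.8, 1.4), (0.708, 2.7, 1.45), (0.698, 2.75, 1.4), (0.696, 2.8, 1.45), (0.683, 2.7, 1.5)]
book 0.75 [(-60, np.float64(-86.3), np.float64(-52.8)), (-40, np.float64(-85.5), np.float64(-51.7)), (-20, np.float64(-85.8), np.float64(-51.9)), (0, np.float64(-86.0), np.float64(-52.1)), (20, np.float64(-85.6), np.float64(-62.6)), (40, np.float64(-85.8), np.float64(-77.9))] -76.41963167475683 49.48796167353132
scene mouse [(0.74, [164.2, 182.6, 25.1, 14.3])]
scene glue_stick [(0.65, [328.1, 221.3, 9.4, 21.5])]
-60 0.127 -108:75 -107:75 -106:76 -105:77 -104:77 -103:76 -102:77 -101:77 -100:78 -99:80 -98:80 -97:78 -96:106 -95:132 -94:159 -93:178 -92:181 -91:183 -90:183 -89:184 -88:185 -87:181 -86:194 -85:210 -84:224 -83:225 -82:226 -81:225 -80:226 -79:226 -78:225 -77:225 -76:225 -75:226 -74
[... 1166 characters left out ...]
7:131 -106:131 -105:131 -104:127 -103:124 -102:125 -101:128 -100:131 -99:131 -98:134 -97:135 -96:136 -95:135 -94:133 -93:136 -92:137 -91:129 -90:127 -89:129 -88:132 -87:140 -86:141 -85:143 -84:146 -83:147 -82:147 -81:147 -80:147 -79:148 -78:147 -77:146 -76:144 -75:146 -74:146 -73:147 -72:145 -71:146 -70:146 -69:147 -68:147 -67:149 -66:147 -65:147 -64:146 -63:146 -62:146 -61:146 -60:145 -59:144 -58:144 -57:144 -56:145 -55:146 -54:145 -53:145 -52:145 -51:144 -50:143 -49:139 -48:137 -47:142 -46:151 -45:156 -44:156 -43:157 -42:155 -41:155 -40:152 -39:151 -38:148 -37:138 -36:135 -35:140 -34:147 -33:147 -32:148 -31:148 -30:148 -29:148 -28:148 -27:148 -26:149 -25:147 -24:146 -23:147 -22:147 -21:146
```

The jaw may have crept back 1–2 mm while the bolt turned. I repeat the same push as a check and nudge, comparing it with the earlier stop at y = −24.5.

Call:
move_arm(deltas=[[0,22,26,0,0,0,0],[0,22,26,0,0,0,0],[0,18,26,0,0,0,0],[0,0,0,35,0,0,0],[0,0,0,40,0,0,0],[0,0,0,35,7,0,0],[0,0,0,23,7,0,0],[0,0,0,16,6,0,0],[0,0,0,0,0,0,0],[0,0,0,0,0,0,0]])

```text
clock: 27.88
eef_pos: [0.465, 0.2767, 0.0637]
tool_rot: [0.13, 0.976, -0.175, -0.025]
ft_force: [-2.3, -1.6, 6.1]
grip_width: -0.0001
grasp_force: 2.2
```

```bash
python3 -c "
from h import *
st((-69,-15,61.5))"
```

```text
t 27.88 press xy mm -70.9 21.2 z 63.7 yaw-y rel press -0.2 tilt [ -5.35 -19.16] w -0.0001 F [-2.3 -1.6  6.1] g 2.2 j [ 0.65  0.67  0.14  1.33 -0.21  0.95]
delta [ -2.1 -33.2  14.6]
```

Call:
move_arm(deltas=[[0,0,-2.6,-8,0,0,0],[0,0,-8.5,3,0,0,0],[0,0,-8.5,3,0,0,0],[0,0,-8.5,3,0,0,0],[0,0,-6.5,2.4,0,0,0],[0,0,0,0,0,0,0],[0,0,0,0,0,0,0]])

```text
clock: 28.47
eef_pos: [0.4569, 0.2428, 0.0744]
tool_rot: [0.132, 0.976, -0.172, -0.023]
ft_force: [-0.1, -0.3, 0.5]
grip_width: -0.0
grasp_force: 0.0
```

```bash
python3 -c "
from h import *
st((-69,-24,69))"
```

```text
t 28.47 press xy mm -70.1 -13.6 z 74.4 yaw-y rel press -0.5 tilt [ -5.19 -18.88] w -0.0 F [-0.1 -0.3  0.5] g 0.0 j [ 0.61  0.6   0.06  1.3  -0.22  0.91]
delta [-1.2 -7.9  8.6]
```

Call:
move_arm(deltas=[[0,0,-2.8,4.1,0,0,0],[0,0,-2.8,1,0,0,0],[0,0,0,0,0,0,0],[0,0,0,0,0,0,0]])

```text
clock: 28.8
eef_pos: [0.4551, 0.2369, 0.071]
tool_rot: [0.131, 0.976, -0.172, -0.023]
ft_force: [0.2, 0.2, 0.2]
grip_width: 0.0
grasp_force: 0.0
```

Call:
move_arm(deltas=[[0,0,-1.9,0.7,0,0,0],[0,0,0,0,0,0,0],[0,0,0,0,0,0,0]])

```text
clock: 29.05
eef_pos: [0.4547, 0.2351, 0.0712]
tool_rot: [0.131, 0.976, -0.172, -0.023]
ft_force: [-1.0, 0.4, -1.2]
grip_width: 0.0004
grasp_force: 0.0
```

Call:
move_arm(deltas=[[0,0,-1.9,0.7,0,0,0],[0,0,0,0,0,0,0],[0,0,0,0,0,0,0]])

```text
clock: 29.3
eef_pos: [0.4545, 0.2342, 0.0712]
tool_rot: [0.131, 0.976, -0.171, -0.023]
ft_force: [0.6, 5.6, -0.6]
grip_width: 0.0003
grasp_force: 2.4
```

```bash
python3 -c "
from h import *
st((-69,-24,69))"
```

```text
t 29.3 press xy mm -70.2 -22.6 z 71.2 yaw-y rel press -0.4 tilt [ -5.12 -18.77] w 0.0003 F [ 0.6  5.6 -0.6] g 2.4 j [ 0.6   0.59  0.03  1.27 -0.22  0.9 ]
delta [-1.2 -0.6  2.5]
```

Call:
move_arm(deltas=[[0,0,-1.9,0.7,0,0,0],[0,0,0,0,0,0,0],[0,0,0,0,0,0,0]])

```text
clock: 29.55
eef_pos: [0.4541, 0.2327, 0.0712]
tool_rot: [0.131, 0.976, -0.17, -0.023]
ft_force: [0.0, 6.2, -1.2]
grip_width: -0.0
grasp_force: 2.9
```

Call:
move_arm(deltas=[[0,0,-1.9,0.7,0,0,0],[0,0,0,0,0,0,0],[0,0,0,0,0,0,0]])

```text
clock: 29.8
eef_pos: [0.4541, 0.2326, 0.0713]
tool_rot: [0.131, 0.977, -0.169, -0.022]
ft_force: [-0.1, 10.0, -1.2]
grip_width: -0.0006
grasp_force: 5.0
```

Call:
move_arm(deltas=[[0,0,-1.9,0.7,0,0,0],[0,0,0,0,0,0,0],[0,0,0,0,0,0,0]])

```text
clock: 30.05
eef_pos: [0.4541, 0.2325, 0.0713]
tool_rot: [0.131, 0.977, -0.167, -0.022]
ft_force: [0.2, 15.1, -1.5]
grip_width: -0.0004
grasp_force: 7.1
```

```bash
python3 -c "
from h import *
st((-69,-24,69))"
```

```text
t 30.05 press xy mm -70.1 -24.4 z 71.3 yaw-y rel press -0.4 tilt [ -4.96 -18.32] w -0.0004 F [ 0.2 15.1 -1.5] g 7.1 j [ 0.6   0.58  0.02  1.26 -0.22  0.89]
delta [-1.1  1.1  2.1]
```

The jaw slid about 2 mm under roughly 6 N and stopped at the same flush position as before. I retreat upward, clear of the lever, and do a final check.

Call:
move_arm(deltas=[[0,0,6,-3,0,0,0],[0,0,2,-14,0,0,0],[0,0,0,-35,0,0,0],[0,0,0,-38,0,0,0],[0,0,0,-38,-7,0,0],[0,0,0,-20,-7,0,0],[0,0,0,0,-4,0,0],[0,0,0,0,0,0,0],[0,0,0,0,0,0,0]])

```text
clock: 30.8
eef_pos: [0.4666, 0.2792, 0.2084]
tool_rot: [0.134, 0.991, -0.019, -0.003]
ft_force: [0.7, -0.1, 0.7]
grip_width: -0.0001
grasp_force: 0.0
```

```bash
python3 fin.py
```

```text
t 30.8 press xy mm -70.1 24.0 z 208.4 yaw-y rel press -0.5 tilt [-0.58 -2.09] w -0.0001 F [ 0.7 -0.1  0.7] g 0.0 j [ 0.55  0.36  0.09  1.33 -0.03  0.82]
lever [(0.68, [236.4, 175.3, 33.4, 65.1]), (0.36, [239.4, 173.9, 25.1, 67.8])]
jaw front [np.float64(-50.2), np.float64(-50.2), np.float64(-50.1), np.float64(-49.9)]
scene [(0.52, [196.1, 201.2, 66.0, 29.2])]
side [(0.63, [285.9, 223.4, 30.5, 9.9]), (0.63, [198.1, 190.7, 20.4, 29.5]), (0.39, [278.9, 222.1, 34.8, 12.5])]
['wrist'] [(0.854, 2.6, 1.6), (0.852, 2.6, 1.65), (0.845, 2.6, 1.55), (0.833, 2.6, 1.5), (0.823, 2.55, 1.65)]
['scene'] [(0.16, 2.35, 1.6), (0.16, 2.2, 1.6), (0.159, 2.25, 1.6), (0.159, 2.2, 1.65), (0.158, 2.4, 1.65)]
['side'] [(0.662, 2.8, 1.4), (0.644, 2.75, 1.5), (0.64, 2.7, 1.45), (0.639, 2.75, 1.4), (0.638, 2.7, 1.4)]
book 0.87 [(-80, np.float64(-80.6), np.float64(-33.4)), (-60, np.float64(-81.9), np.float64(-33.3)), (-40, np.float64(-81.6), np.float64(-32.8)), (-20, np.float64(-81.2), np.float64(-33.4)), (0, np.float64(-81.3), np.float64(-70.1)), (40, np.float64(-74.7), np.float64(-58.5))] -97.83511235969202 49.309537746246875
scene mouse [(0.57, [163.9, 181.6, 27.0, 16.4])]
scene glue_stick [(0.67, [199.6, 203.7, 63.6, 28.5])]
scene tape_roll [(0.93, [293.4, 203.9, 28.0, 32.8])]
scene book [(0.78, [199.5, 205.2, 60.0, 28.3])]
side mouse [(0.64, [291.6, 280.2, 43.8, 28.0])]
side glue_stick []
side tape_roll [(0.63, [196.4, 191.2, 24.8, 30.1])]
```

```bash
python3 -c "
from workcell import bot
print(bot.job_done())"
```

```text
the job is handed in; nothing more can be done
None
```

The book is clamped spine up against the fixed jaw, the bolt is snug and the lever is folded flat, and I handed the job in at about 31 s. One deviation from the order: the jaw crept back about 2 mm while I turned the bolt, so I re-seated it with a 15 N push after locking. The tape roll and mouse show no movement; the glue stick was not touched, but the last check missed it.

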